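# Re-rack four calibrated coaxial units in reverse order

## Robot

A 6-joint arm with a two-finger parallel gripper is mounted at the origin on the work surface. World frame = base frame: x ahead of the robot, y to its left, z up, the work surface at z = 0. Lengths are in mm, angles in rad, forces in N, time in s.
With the tool pointing down it reaches from about 350 to 875 mm from the base axis. Payload 4.2 kg.
Tool frame: the origin (TCP) lies at the very end of the fingers, on their centre line; the grasp point (between the pads) lies 19 mm behind it; z points along the fingers, y is the line along which they close (so a half turn about z gives the same grasp; the last joint's range is limited). The gripper opens to 85 mm and grips with 20 to 120 N. Pads are 22 mm wide; open, the fingers measure 114 mm over their backs; the gripper's body (76 mm by 85 mm) begins 54 mm behind the grasp point. The pads swing forward as they close: fully open they stand 13 mm farther back than shut.
Start: joints at [-1.044, 0.385, 0.008, 0, -1.194, -0.259], TCP at [165.398, -602.696, 205.412] pointing down, gripper open.
Joint ranges: [-3.14, 3.14], [-1.21, 2.06], [-1.07, 1.41], [-3.16, 2.05], [-2.99, -0.16], [-3.1, 3.1]. Speed limits (rad/s): [2.79, 2.79, 3.14, 3.14, 3.14, 3.14].

## Interface

Orientations are given as a unit quaternion [x, y, z, w].
In Python, from bench import arm, optics gives the robot as it stands. The module is installed in compiled form; this text tells all that it offers.
- The arm moves only by the tool step_arm, never from a script. Its argument "motion" is a list of rows, each an object with "dr": the turn, a rotation vector about the tool's x, y, z in units of 8 degrees (1.0 is 8 degrees), a list of three; "slide": the shift along the tool's x, y, z in mm, a list of three; "jaw": the finger opening in mm, from 0 to 85.4. A call has exactly 8 rows; each row is the pose to reach, as a shift and turn from the pose commanded when the call began, along the tool's axes at that moment; what a row does not reach only later rows make up. A row lasts 1/8 s, in which the tool goes at most 62.5 mm and 10.7 degrees, less where a joint would pass 70% of its speed; a pose out of reach is approached as far as the arm can. A call with a gripper value outside its range is refused whole. The fingers move at their own pace and stop on an object; the grip force is fixed at half the most. Time passes only in rows, so rows that repeat a pose let the fingers close, or fill a call up. It gives the time, the measured TCP pose, the force, the opening and the grip force at its end, in the units of the state.
- arm.read_state(): the state, without advancing time (a new reading comes with each control period).
- optics.get_image(name): name is "scene" or "top" or "wrist"; returns the picture (384x512x3 uint8, blue, green, red); there is no depth.
- optics.camera_info(name): a dict with "camera_matrix" (3x3 intrinsics, pixels), "k1" (the pictures are not rectified: a ray, as slopes to the right and down, at radius r is drawn at 1 + k1 r^2 times it, then the intrinsics apply), "view" (4x4, takes a point from world to camera coordinates); the wrist camera has in their place "T_tool_cam" (4x4, takes a point from camera to tool coordinates, whose origin is the TCP and whose axes are the flange's). Camera axes: x right, y up, looking along -z (the intrinsics and any distortion apply to the point x, -y, -z); pixel columns grow to the right and rows downward; lengths in mm; the calibration is good to about 2 mm. A picture is of the moment at which its call begins: read the wrist's pose just before it. camera_info takes no time and is no camera call.
- arm.job_done(): hands the job in; it is judged then, once.
The state is a dict: "clock": time; "joints": joint angles; "joint_vel": joint speeds; "joint_efforts": joint torques, N m; "position": TCP position; "ee_rot": TCP orientation; "contact_force": force on the tool from outside, world axes, zero at the start; "wrist_torque": the same for the moment, N m; "gripper_width": finger opening in mm; "grasp_force": force on a finger pad.
Only numpy, scipy, OpenCV 4.12 (cv2) and the standard library are available. Lean on these libraries where they do the work, as an engineer would, in place of code of your own. Each camera call takes 0.05 s, during which the arm holds its last target. There are 200 camera calls.

## Task

Move the four test units from the loaded wooden tray into the empty aluminium tray, one to each nest, in reverse order along the row: the unit that stood leftmost must end up rightmost, the second from left second from right, and so on. Set each down gently, upright and fully down inside its nest, and do not push away the rule, the adapter and the cap lying beside the trays.

Things in the scene. Friction and masses are not known exactly. Their poses are not given: they have to be found in the camera images.
- load: Dummy load: dark steel round finned body, 44 mm diameter and 46 mm high, with one slim bright connector (12 mm across, 10 mm high) on the middle of its top; about 0.22 kg. Origin: centre of its underside, z up. Stands upright in its seat at the start; its underside is then 11 mm above the table.
- filter: Filter: plain narrow aluminium box, 30 mm along its own x, 54 mm along its own y, 44 mm high, with two bright connectors (12 mm across, 10 mm high) on top; about 0.16 kg. Its x lies roughly (within 0.1 rad) along the tray's x. Origin: centre of its underside, z up. Stands upright in its seat at the start; its underside is then 11 mm above the table.
- attenuator: Attenuator: square grey box, 46 x 46 mm and 38 mm high, with a black knob (26 mm across, 15 mm high) on top; about 0.18 kg. Its sides lie roughly (within 0.1 rad) along the tray's. Origin: centre of its underside, z up. Stands upright in its seat at the start; its underside is then 11 mm above the table.
- sensor: Power sensor: slim grey round body 30 mm in diameter from 8 to 50 mm above its underside, on a bright round foot 44 mm in diameter and 8 mm high, with one connector (12 mm across, 10 mm high) on top; about 0.15 kg. Origin: centre of its underside, z up. Stands upright in its seat at the start; its underside is then 11 mm above the table.
- in_tray: The loaded wooden tray, fixed: a board 84 mm along its x, 300 mm along its y, 8 mm thick, with four black nests in a row along its y at y = -108, -36, 36 and 108 mm, one unit in each. Origin: centre of its underside on the table. Its y points to the robot's left within 0.15 rad, its x away from the robot. Either tray may be the nearer one.
- out_tray: The empty aluminium tray, fixed: a board 84 mm along its x, 300 mm along its y, 8 mm thick, with four black nests in a row at its y = -108, -36, 36 and 108 mm, x = 0. Each nest is 60 x 60 mm inside, its floor 11 mm above the table (and above this origin), its lip 6 mm above that floor and 4 mm thick. Origin: centre of its underside on the table. Its y points to the robot's left within 0.15 rad, its x away from the robot.
- seat_load: Black square plastic nest fixed on the wooden tray, the one in which the dummy load stands at the start; it never moves, so it still marks that starting place later. Same shape as the nests of the aluminium tray: 68 x 68 mm outside, 60 x 60 mm inside, inner floor 3 mm above its underside, lip rising 6 mm above that floor. Origin: centre of its underside, 8 mm above the table.
- seat_filter: Black square plastic nest fixed on the wooden tray, the one in which the filter stands at the start; it never moves, so it still marks that starting place later. Same shape as the nests of the aluminium tray: 68 x 68 mm outside, 60 x 60 mm inside, inner floor 3 mm above its underside, lip rising 6 mm above that floor. Origin: centre of its underside, 8 mm above the table.
- seat_attenuator: Black square plastic nest fixed on the wooden tray, the one in which the attenuator stands at the start; it never moves, so it still marks that starting place later. Same shape as the nests of the aluminium tray: 68 x 68 mm outside, 60 x 60 mm inside, inner floor 3 mm above its underside, lip rising 6 mm above that floor. Origin: centre of its underside, 8 mm above the table.
- seat_sensor: Black square plastic nest fixed on the wooden tray, the one in which the power sensor stands at the start; it never moves, so it still marks that starting place later. Same shape as the nests of the aluminium tray: 68 x 68 mm outside, 60 x 60 mm inside, inner floor 3 mm above its underside, lip rising 6 mm above that floor. Origin: centre of its underside, 8 mm above the table.
- rule: Bystander: loose flat steel rule, 18 x 150 x 4 mm (x, y, z), lying between the two trays. Origin: centre of its underside.
- adapter: Bystander: loose small brass and steel adapter, 20 mm in diameter, 22 mm high, standing just beyond the left end of the wooden tray. Origin: centre of its underside.
- cap: Bystander: loose small black and steel cap, 20 mm in diameter, 22 mm high, standing just beyond the right end of the aluminium tray. Origin: centre of its underside.
There are look-alikes about, which are no part of the job. Leave any green or purple look-alike of the sensor alone.

How it is judged (in metres and radians):
At the end, for the whole second after the job is handed in: Each unit stands in the aluminium tray in the nest that mirrors its starting one (leftmost to rightmost and so on): within 15 mm of the nest's centre along each of the tray's axes, its underside within 4 mm of the nest's floor height, tilted less than 0.08 rad, released and at rest (((y of seat_load in the frame of in_tray between -0.128 and -0.088 m and y of load in the frame of out_tray between 0.093 and 0.123 m) or (y of seat_load in the frame of in_tray between -0.056 and -0.016 m and y of load in the frame of out_tray between 0.021 and 0.051 m) or (y of seat_load in the frame of in_tray between 0.016 and 0.056 m and y of load in the frame of out_tray between -0.051 and -0.021 m) or (y of seat_load in the frame of in_tray between 0.088 and 0.128 m and y of load in the frame of out_tray between -0.123 and -0.093 m)) and x of load in the frame of out_tray between -0.015 and 0.015 m and z of load in the frame of out_tray between 0.007 and 0.015 m and angle between each of load, filter, attenuator, sensor's own z axis and vertical below 0.08 rad and linear speed of each of load, filter, attenuator, sensor below 0.02 m/s and contact force between each of load, filter, attenuator, sensor and the fingers below 0.05 N and ((y of seat_filter in the frame of in_tray between -0.128 and -0.088 m and y of filter in the frame of out_tray between 0.093 and 0.123 m) or (y of seat_filter in the frame of in_tray between -0.056 and -0.016 m and y of filter in the frame of out_tray between 0.021 and 0.051 m) or (y of seat_filter in the frame of in_tray between 0.016 and 0.056 m and y of filter in the frame of out_tray between -0.051 and -0.021 m) or (y of seat_filter in the frame of in_tray between 0.088 and 0.128 m and y of filter in the frame of out_tray between -0.123 and -0.093 m)) and x of filter in the frame of out_tray between -0.015 and 0.015 m and z of filter in the frame of out_tray between 0.007 and 0.015 m and ((y of seat_attenuator in the frame of in_tray between -0.128 and -0.088 m and y of attenuator in the frame of out_tray between 0.093 and 0.123 m) or (y of seat_attenuator in the frame of in_tray between -0.056 and -0.016 m and y of attenuator in the frame of out_tray between 0.021 and 0.051 m) or (y of seat_attenuator in the frame of in_tray between 0.016 and 0.056 m and y of attenuator in the frame of out_tray between -0.051 and -0.021 m) or (y of seat_attenuator in the frame of in_tray between 0.088 and 0.128 m and y of attenuator in the frame of out_tray between -0.123 and -0.093 m)) and x of attenuator in the frame of out_tray between -0.015 and 0.015 m and z of attenuator in the frame of out_tray between 0.007 and 0.015 m and ((y of seat_sensor in the frame of in_tray between -0.128 and -0.088 m and y of sensor in the frame of out_tray between 0.093 and 0.123 m) or (y of seat_sensor in the frame of in_tray between -0.056 and -0.016 m and y of sensor in the frame of out_tray between 0.021 and 0.051 m) or (y of seat_sensor in the frame of in_tray between 0.016 and 0.056 m and y of sensor in the frame of out_tray between -0.051 and -0.021 m) or (y of seat_sensor in the frame of in_tray between 0.088 and 0.128 m and y of sensor in the frame of out_tray between -0.123 and -0.093 m)) and x of sensor in the frame of out_tray between -0.015 and 0.015 m and z of sensor in the frame of out_tray between 0.007 and 0.015 m); the robot touches nothing.
It fails at once if a unit is dropped: it falls freely by more than about 25 mm ((linear speed of load above 0.7 m/s and contact force between load and the fingers below 0.01 N) or (linear speed of filter above 0.7 m/s and contact force between filter and the fingers below 0.01 N) or (linear speed of attenuator above 0.7 m/s and contact force between attenuator and the fingers below 0.01 N) or (linear speed of sensor above 0.7 m/s and contact force between sensor and the fingers below 0.01 N)).
It fails at once if the steel rule, the adapter or the cap beside the trays is pushed more than 40 mm from its place (distance of any of rule, adapter, cap from where it was at the start of the episode above 0.04 m).
It also fails if it takes over 120 s, if anything falls off the work surface, if the arm or the gripper's body presses on something with over 40 N, if the wrist force passes 120 N, or if a joint passes its speed limit or range.

## Working session

There is one attempt and no reset: what is moved stays moved. The work goes in short steps, Python scripts to look and compute and a tool call to move; the robot and the scene stay as the last step left them, time stands still between calls to the robot, and variables do not carry over. Pictures are saved under pics/ and viewed, at most 14 in all, crops included, and the job is handed in when it is done.

Besides the shell and the picture viewer there is one more tool, called after "Call:" as a command line: name --argument value ..., lists and objects as JSON in quotes. step_arm: Moves the arm, as the interface text tells. Its arguments: {"type":"object","properties":{"motion":{"type":"array","items":{"type":"object","properties":{"dr":{"type":"array","items":{"type":"number"}},"slide":{"type":"array","items":{"type":"number"}},"jaw":{"type":"number"}}}}},"required":["motion"]}

```bash
mkdir -p pics; python3 - <<'E'
from bench import arm, optics
import cv2, numpy as np
np.set_printoptions(precision=4,suppress=True)
for n in ["scene","top"]:
    cv2.imwrite(f"pics/{n}0.png",cv2.resize(optics.get_image(n),(800,600),interpolation=cv2.INTER_CUBIC)); 
for n in ["scene","top","wrist"]: print(n,optics.camera_info(n))
print(arm.read_state())
E
```

```text
scene {'camera_matrix': array([[416.575 ,   0.    , 256.0099],
       [  0.    , 416.575 , 196.8727],
       [  0.    ,   0.    ,   1.    ]]), 'k1': -0.04140187263378252, 'view': array([[   -0.1948,     0.9806,    -0.0207,   100.3719],
       [   -0.6596,    -0.1153,     0.7427,   366.7941],
       [    0.726 ,     0.1583,     0.6693, -1227.9748],
       [    0.    ,     0.    ,     0.    ,     1.    ]])}
top {'camera_matrix': array([[424.2275,   0.    , 248.7895],
       [  0.    , 424.2275, 196.4594],
       [  0.    ,   0.    ,   1.    ]]), 'k1': -0.13517873692954338, 'view': array([[   0.0107,   -0.9999,    0.0059,  -11.2841],
       [   0.9896,    0.0114,    0.1436, -597.1887],
       [  -0.1437,    0.0043,    0.9896, -886.8123],
       [   0.    ,    0.    ,    0.    ,    1.    ]])}
wrist {'camera_matrix': array([[316.0149,   0.    , 254.7153],
       [  0.    , 316.0149, 194.5141],
       [  0.    ,   0.    ,   1.    ]]), 'k1': -0.03219756219280621, 'T_tool_cam': array([[  -0.0003,    0.9607,    0.2776,   70.9585],
       [   1.    ,    0.0003,   -0.0002,    1.7282],
       [  -0.0003,    0.2776,   -0.9607, -168.3701],
       [   0.    ,    0.    ,    0.    ,    1.    ]])}
{'clock': 0.1, 'joints': array([-1.0444,  0.3855,  0.0068, -0.0005, -1.194 , -0.2586]), 'joint_vel': array([ 0.0002, -0.0012,  0.0016,  0.0005, -0.0007, -0.001 ]), 'joint_efforts': array([ -0.0004, -39.3319,  18.8929,   4.198 ,  -0.0026,   0.    ]), 'position': array([ 165.2333, -602.1873,  204.4195]), 'ee_rot': array([-0.1334,  0.9911,  0.001 , -0.0002]), 'contact_force': array([ 0.1267, -0.3025, -0.306 ]), 'wrist_torque': array([-0.0198,  0.0019, -0.0267]), 'grasp_force': 0.0, 'gripper_width': 85.35886933210156}
```

View pics/top0.png

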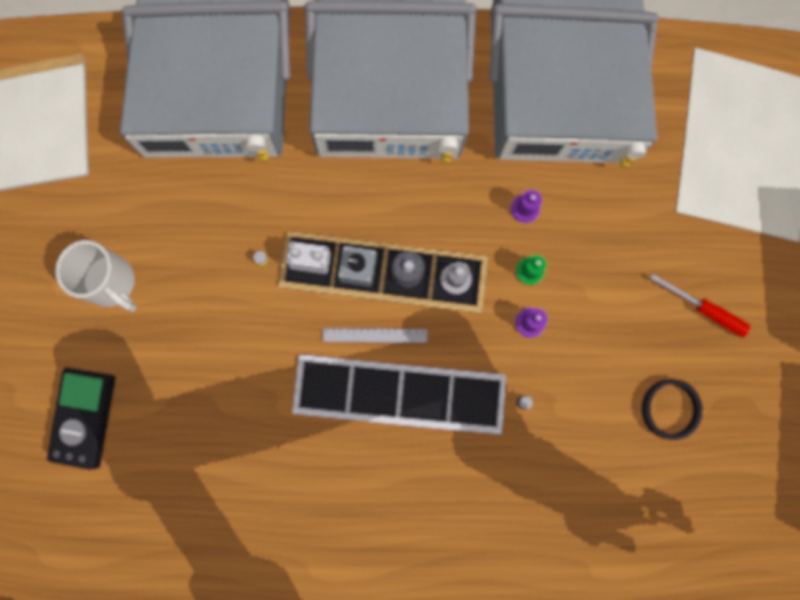

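View pics/scene0.png

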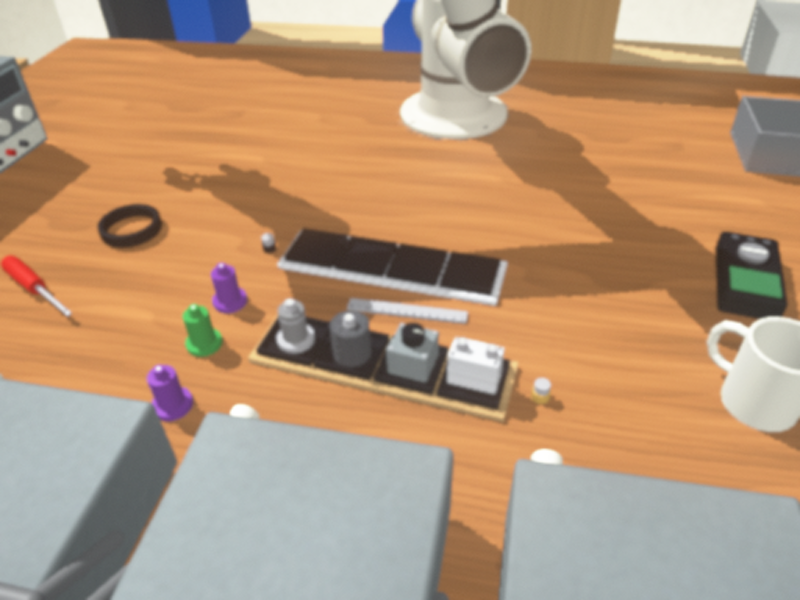

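Candidates: the wooden-tray row, left to right, is filter (308,258), attenuator (358,264), load (407,268) and sensor (456,277). The look-alikes are purple (526,206) and (531,322) and green (532,268). The adapter is at (260,257), the cap at (526,402) and the rule at (375,335). I'll check the choice in one close crop.

```bash
cat > h.py <<'E'
from bench import arm, optics
import cv2, numpy as np
from scipy.spatial.transform import Rotation as R
np.set_printoptions(precision=2,suppress=True)
def T_wc(name,st=None):
    c=optics.camera_info(name)
    if name=="wrist":
        st=st or arm.read_state()
        T=np.eye(4);T[:3,:3]=R.from_quat(st["ee_rot"]).as_matrix();T[:3,3]=st["position"]
        return T@c["T_tool_cam"],c
    return np.linalg.inv(c["view"]),c
def px2w(name,uv,z,T=None):
    """pixels (orig) -> world points at height z"""
    T0,c=T_wc(name); T=T0 if T is None else T
    uv=np.atleast_2d(np.float64(uv)); z=np.broadcast_to(z,(len(uv),))
    n=cv2.undistortPoints(uv[:,None],c["camera_matrix"],np.array([c["k1"],0,0,0]))[:,0]
    d=np.c_[n[:,0],-n[:,1],-np.ones(len(n))]@T[:3,:3].T
    return T[:3,3]+d*((z-T[2,3])/d[:,2])[:,None]
def w2px(name,P,T=None):
    T0,c=T_wc(name); T=T0 if T is None else T
    p=(np.atleast_2d(P)-T[:3,3])@T[:3,:3]; p=p*[1,-1,-1]
    return cv2.projectPoints(p,np.zeros(3),np.zeros(3),c["camera_matrix"],np.array([c["k1"],0,0,0]))[0][:,0]
def tooldelta(st,p):
    return R.from_quat(st["ee_rot"]).inv().apply(np.array(p)-st["position"])
E
python3 - <<'E'
from h import *
im=optics.get_image("top")
cv2.imwrite("pics/crop1.png",cv2.resize(im[145:285,165:350],None,fx=4.2,fy=4.2,interpolation=cv2.INTER_CUBIC))
s=1.5625
for nm,c in (("out",[(300,356),(505,375),(502,432),(294,412)]),("in",[(287,234),(486,257),(482,310),(281,285)])):
    P=px2w("top",np.array(c)/s,8); print(nm,P[:,:2].round(),P.mean(0)); d=(P[0]-P[1]+P[3]-P[2]); print("yaw",np.arctan2(-d[0],d[1]),np.linalg.norm(d)/2)
E
```

```text
out [[ 529.  123.]
 [ 505. -174.]
 [ 423. -169.]
 [ 449.  129.]] [476.66 -22.73   8.  ]
yaw -0.08365770642800854 298.2702992146781
in [[ 710.  148.]
 [ 679. -148.]
 [ 599. -141.]
 [ 633.  154.]] [655.39   3.06   8.  ]
yaw -0.10990347413293698 296.8836935414203
```

View pics/crop1.png

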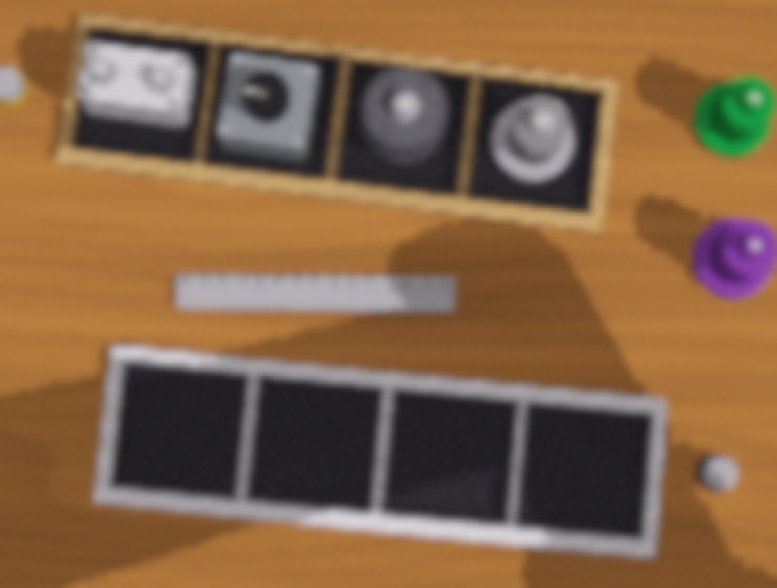

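```bash
python3 - <<'E'
from h import *
f=lambda a:np.array(a)/4.2+[165,145]
for nm,c in (("out",[(108,346),(667,398),(655,556),(93,504)]),("in",[(82,14),(618,82),(602,231),(58,162)])):
    P=px2w("top",f(c),8); d=(P[0]-P[1]+P[3]-P[2]); y=np.arctan2(-d[0],d[1]); print(nm,P.mean(0),y,np.linalg.norm(d)/2,np.linalg.norm(P[0]-P[3]))
    a=np.array([-np.sin(y),np.cos(y),0]); print([ (P.mean(0)+k*a)[:2] for k in (108,36,-36,-108)])
print("filt,att,load,sens",px2w("top",f([(101,70),(157,77),(267,97),(406,104),(544,118)]),[65,65,64,67,71]))
st=arm.read_state(); print(tooldelta(st,[567,-40,205]))
E
```

```text
out [475.81 -21.61   8.  ] -0.08199437906493097 301.1387048501685 84.59424786712047
[array([484.65,  86.03]), array([478.75,  14.27]), array([472.86, -57.48]), array([ 466.96, -129.24])]
in [654.62   2.62   8.  ] -0.11680196016861491 298.4417356960687 83.87877603153682
[array([667.2 , 109.88]), array([658.81,  38.37]), array([650.42, -33.14]), array([ 642.03, -104.65])]
filt,att,load,sens [[ 668.96  126.01   65.  ]
 [ 665.53   96.85   65.  ]
 [ 655.79   39.87   64.  ]
 [ 652.31  -31.7    67.  ]
 [ 645.09 -102.25   71.  ]]
[-536.17  435.97    0.24]
```

Call:
step_arm --motion '[{"slide":[-35,27,0],"dr":[0,0,-0.55],"jaw":85},{"slide":[-80,65,0],"dr":[0,0,-1.3],"jaw":85},{"slide":[-125,101,0],"dr":[0,0,-2.0],"jaw":85},{"slide":[-170,138,0],"dr":[0,0,-2.7],"jaw":85},{"slide":[-214,174,0],"dr":[0,0,-3.4],"jaw":85},{"slide":[-250,203,0],"dr":[0,0,-4.0],"jaw":85},{"slide":[-268,218,0],"dr":[0,0,-4.3],"jaw":85},{"slide":[-268,218,0],"dr":[0,0,-4.3],"jaw":85}]'

```text
clock: 1.15
position: [366.8, -320.3, 205.4]
ee_rot: [-0.422, 0.907, 0.0, 0.0]
contact_force: [-0.1, 0.3, 0.4]
gripper_width: 85.0
grasp_force: 0.0
```

Call:
step_arm --motion '[{"slide":[-35,3,0],"dr":[0,0,-0.55],"jaw":85},{"slide":[-85,7,0],"dr":[0,0,-1.2],"jaw":85},{"slide":[-140,11,0],"dr":[0,0,-1.9],"jaw":85},{"slide":[-195,15,0],"dr":[0,0,-2.6],"jaw":85},{"slide":[-250,20,0],"dr":[0,0,-3.3],"jaw":85},{"slide":[-305,24,0],"dr":[0,0,-3.9],"jaw":85},{"slide":[-343,27,0],"dr":[0,0,-4.33],"jaw":85},{"slide":[-343,27,0],"dr":[0,0,-4.33],"jaw":85}]'

```text
clock: 2.15
position: [568.3, -41.3, 204.5]
ee_rot: [-0.672, 0.74, 0.0, -0.0]
contact_force: [-0.3, -0.6, -0.3]
gripper_width: 84.7
grasp_force: 0.0
```

```bash
python3 - <<'E'
from h import *
st=arm.read_state(); im=optics.get_image("wrist"); print(st["position"],st["ee_rot"])
np.save("s1.npy",np.r_[st["position"],st["ee_rot"]])
cv2.imwrite("pics/w1.png",cv2.resize(im,(800,600),interpolation=cv2.INTER_CUBIC))
E
```

```text
[568.28 -41.33 204.47] [-0.67  0.74  0.   -0.  ]
```

View pics/w1.png

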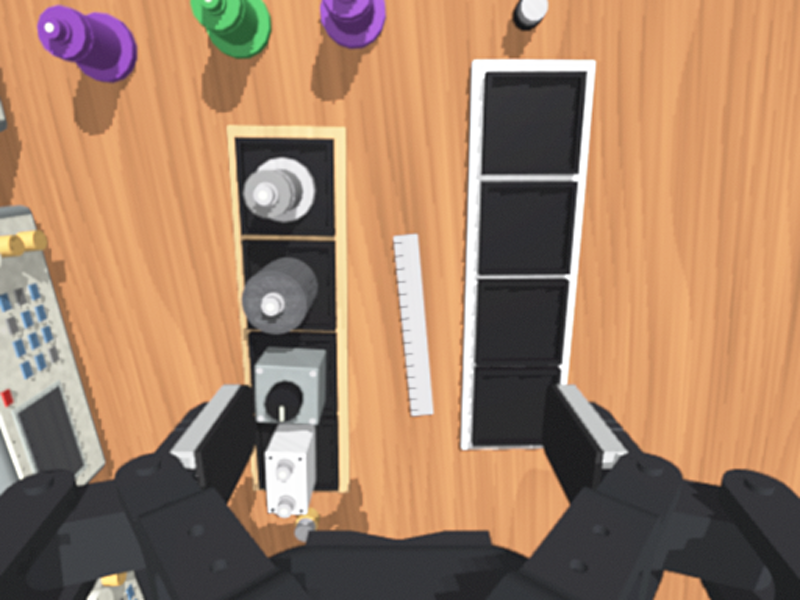

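```bash
python3 - <<'E'
from h import *
s=1.5625
P=px2w("wrist",np.array([(473,60),(596,60),(461,449)])/s,8); y=P[2]-P[0]; y/=np.linalg.norm(y); print("out len",np.linalg.norm(P[2]-P[0]),np.linalg.norm(P[1]-P[0]),"centre",(P[1]+P[2])/2,np.arctan2(-y[0],y[1]))
P=px2w("wrist",np.array([(228,127),(346,126),(349,490)])/s,8); y=P[2]-P[1]; L=np.linalg.norm(y);y/=L; print("in len",L,"centre",(P[0]+P[2])/2,np.arctan2(-y[0],y[1]))
print(px2w("wrist",np.array([(284,507),(284,469),(284,399),(272,304),(263,195)])/s,[65,65,64,67,71]))
E
```

```text
out len 299.81765534461084 84.09708353343231 centre [473.59 -19.33   8.  ] -0.0908831533412647
in len 297.7830755238229 centre [651.91   5.41   8.  ] -0.11916509136996792
[[667.64 125.5   65.  ]
 [662.15  93.09  65.  ]
 [653.17  38.26  64.  ]
 [648.92 -30.91  67.  ]
 [641.77 -99.83  71.  ]]
```

```bash
cat >> h.py <<'E'
def plan(p,yaw,st=None):
    """slide (tool axes) and dr z units to reach TCP p pointing down, tool x at world angle yaw-90deg"""
    st=st or arm.read_state(); r=R.from_quat(st["ee_rot"])
    c,s=np.sin(yaw),-np.cos(yaw); tgt=R.from_matrix(np.c_[[c,s,0],[-np.cos(yaw),-np.sin(yaw),0],[0,0,-1]])
    dr=(r.inv()*tgt).as_rotvec()/np.radians(8)
    print(p,"slide",tooldelta(st,p),"dr",dr)
E
python3 -c "
from h import *
plan([643.4,-101,120],-.118);plan([643.4,-101,24],-.118)"
```

```text
[643.4, -101, 120] slide [ 50.85 -81.6   84.49] dr [ 0.01 -0.    0.14]
[643.4, -101, 24] slide [ 50.81 -81.75 180.48] dr [ 0.01 -0.    0.14]
```

Call:
step_arm --motion '[{"slide":[15,-25,15],"dr":[0,0,0.05],"jaw":85},{"slide":[38,-60,45],"dr":[0,0,0.1],"jaw":85},{"slide":[51,-81.5,80],"dr":[0,0,0.14],"jaw":85},{"slide":[51,-81.5,105],"dr":[0,0,0.14],"jaw":85},{"slide":[51,-81.5,135],"dr":[0,0,0.14],"jaw":85},{"slide":[51,-81.5,165],"dr":[0,0,0.14],"jaw":85},{"slide":[51,-81.5,180.5],"dr":[0,0,0.14],"jaw":85},{"slide":[51,-81.5,180.5],"dr":[0,0,0.14],"jaw":85}]'

```text
clock: 3.2
position: [642.3, -102.1, 24.1]
ee_rot: [-0.664, 0.748, 0.001, -0.001]
contact_force: [0.4, 0.2, 0.6]
gripper_width: 84.9
grasp_force: 0.0
```

Call:
step_arm --motion '[{"slide":[0,0,0],"jaw":60},{"slide":[0,0,0],"jaw":45},{"slide":[0,0,0],"jaw":36},{"slide":[0,0,0],"jaw":30},{"slide":[0,0,0],"jaw":20},{"slide":[0,0,0],"jaw":20},{"slide":[0,0,0],"jaw":20},{"slide":[0,0,0],"jaw":20}]'

```text
$.motion[0]: bad value
```

```bash
python3 - <<'E'
from h import *
st=arm.read_state(); print(st["position"],st["gripper_width"],st["grasp_force"],st["contact_force"])
im=optics.get_image("wrist"); cv2.imwrite("pics/w2.png",cv2.resize(im,(800,600)))
plan([484,87.1,24],-.086)
E
```

```text
[ 642.28 -102.14   24.05] 84.92574539200805 0.0 [0.42 0.2  0.61]
[484, 87.1, 24] slide [-168.86  180.6     1.24] dr [-0.   -0.   -0.23]
```

View pics/w2.png

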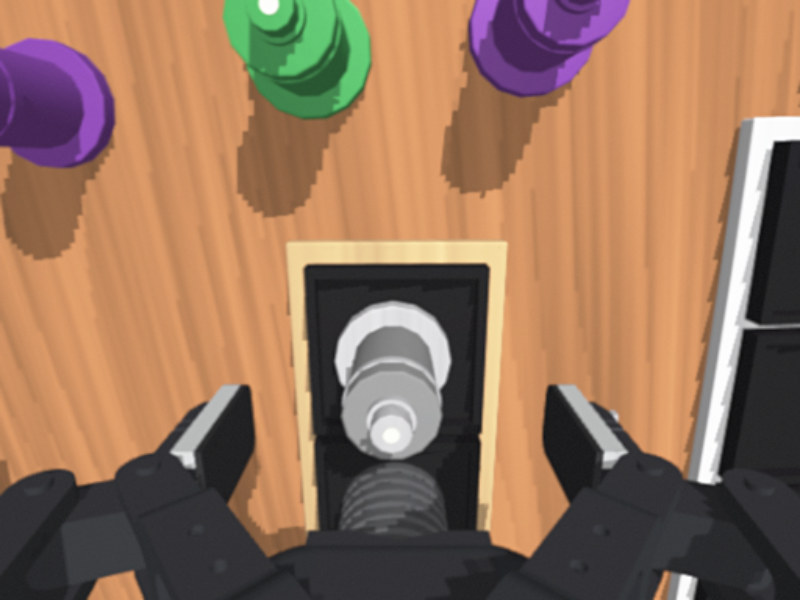

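The sensor sits between the open fingers: connector at (391,435), foot centre about (393,355). The close was refused because it had no "dr". I'll check the offset along the tool's x.

```bash
python3 -c "
from h import *
st=arm.read_state()
for p,z in (((391,435),71),((393,356),19)): 
  w=px2w('wrist',np.array(p)/1.5625,z)[0]; print(w, tooldelta(st,w))
print(w2px('wrist',st['position']+R.from_quat(st['ee_rot']).apply([0,0,-19]))*1.5625)"
```

```text
[644.87 -97.26  71.  ] [ -4.76  -0.91 -45.64]
[644.48 -99.93  19.  ] [-2.07 -0.82  6.36]
[[394.75 379.29]]
```

Call:
step_arm --motion '[{"slide":[0,0,0],"dr":[0,0,0],"jaw":60},{"slide":[0,0,0],"dr":[0,0,0],"jaw":45},{"slide":[0,0,0],"dr":[0,0,0],"jaw":36},{"slide":[0,0,0],"dr":[0,0,0],"jaw":30},{"slide":[0,0,0],"dr":[0,0,0],"jaw":20},{"slide":[0,0,0],"dr":[0,0,0],"jaw":20},{"slide":[0,0,0],"dr":[0,0,0],"jaw":20},{"slide":[0,0,0],"dr":[0,0,0],"jaw":20}]'

```text
clock: 4.25
position: [644.3, -101.1, 25.8]
ee_rot: [-0.665, 0.747, -0.001, 0.001]
contact_force: [1.3, -0.3, 5.2]
gripper_width: 26.7
grasp_force: 59.0
```

Call:
step_arm --motion '[{"slide":[0,0,-15],"dr":[0,0,0],"jaw":20},{"slide":[0,0,-50],"dr":[0,0,0],"jaw":20},{"slide":[-20,22,-80],"dr":[0,0,0],"jaw":20},{"slide":[-50,54,-90],"dr":[0,0,-0.1],"jaw":20},{"slide":[-86,94,-90],"dr":[0,0,-0.23],"jaw":20},{"slide":[-122,134,-90],"dr":[0,0,-0.23],"jaw":20},{"slide":[-152,166,-90],"dr":[0,0,-0.23],"jaw":20},{"slide":[-166,180.5,-90],"dr":[0,0,-0.23],"jaw":20}]'

```text
clock: 5.25
position: [480.6, 85.7, 114.6]
ee_rot: [-0.677, 0.736, 0.001, -0.001]
contact_force: [0.4, 1.1, -1.1]
gripper_width: 26.5
grasp_force: 59.5
```

Call:
step_arm --motion '[{"slide":[0,0,0],"dr":[0,0,0],"jaw":20},{"slide":[0,0,10],"dr":[0,0,0],"jaw":20},{"slide":[0,0,25],"dr":[0,0,0],"jaw":20},{"slide":[0,0,40],"dr":[0,0,0],"jaw":20},{"slide":[0,0,50],"dr":[0,0,0],"jaw":20},{"slide":[0,0,55],"dr":[0,0,0],"jaw":20},{"slide":[0,0,55],"dr":[0,0,0],"jaw":20},{"slide":[0,0,55],"dr":[0,0,0],"jaw":20}]'

```text
clock: 6.25
position: [484.0, 85.1, 60.3]
ee_rot: [-0.676, 0.737, -0.0, 0.0]
contact_force: [-0.8, -0.4, -1.4]
gripper_width: 26.9
grasp_force: 59.5
```

```bash
python3 - <<'E'
from h import *
st=arm.read_state(); print(st["position"],st["gripper_width"],st["grasp_force"],st["contact_force"])
im=optics.get_image("wrist"); cv2.imwrite("pics/w3.png",cv2.resize(im,(800,600)))
plan([484,84,24],-.086)
E
```

```text
[483.96  85.07  60.32] 26.9401730278203 59.53030049800873 [-0.84 -0.4  -1.42]
[484, 84, 24] slide [ 1.13 -0.1  36.4 ] dr [-0.01  0.    0.  ]
```

View pics/w3.png

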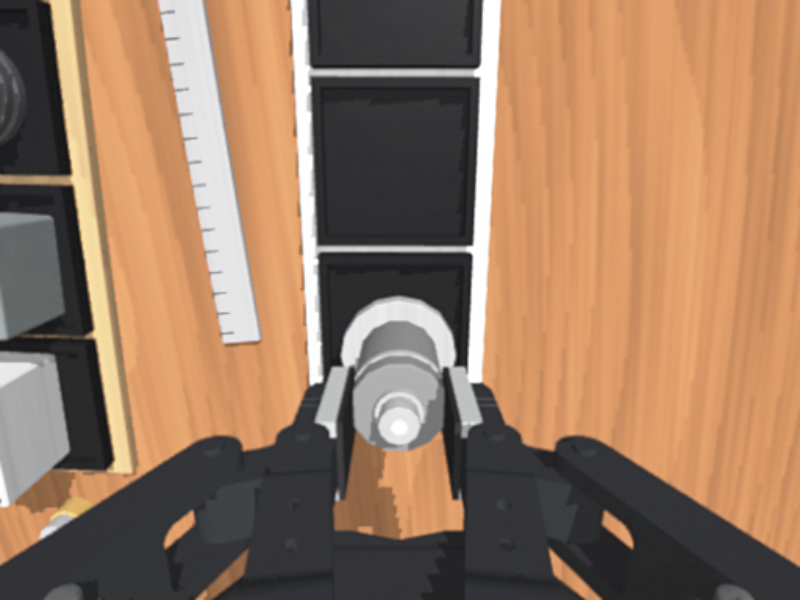

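The sensor hangs upright above the nest, connector at (400,427) and foot centre (398,345). The gap between the two left nests is at (395,249).

```bash
python3 - <<'E'
from h import *
s=1.5625; st=arm.read_state()
g=px2w("wrist",np.array([(395,248),(309,249),(484,249)])/s,[17,8,8]); print(g)
g2=px2w("wrist",np.array([(395,72)])/s,17); print(g2)
yd=np.array([.086,.996,0]); print("nest",(g[0]+36*yd),"mid edges",(g[1]+g[2])/2+36*yd)
print("unit",px2w("wrist",np.array([(400,427),(398,345)])/s,[71+36,19+36]), st["position"])
E
```

```text
[[481.43  52.28  17.  ]
 [520.36  50.92   8.  ]
 [441.63  57.67   8.  ]]
[[475.31 -17.77  17.  ]]
nest [484.53  88.13  17.  ] mid edges [484.09  90.15   8.  ]
unit [[482.5   86.93 107.  ]
 [482.7   82.5   55.  ]] [483.96  85.12  60.4 ]
```

Call:
step_arm --motion '[{"slide":[-3.5,-1.5,0],"dr":[0,0,0],"jaw":20},{"slide":[-3.5,-1.5,12],"dr":[0,0,0],"jaw":20},{"slide":[-3.5,-1.5,22],"dr":[0,0,0],"jaw":20},{"slide":[-3.5,-1.5,28],"dr":[0,0,0],"jaw":20},{"slide":[-3.5,-1.5,31],"dr":[0,0,0],"jaw":20},{"slide":[-3.5,-1.5,33],"dr":[0,0,0],"jaw":20},{"slide":[-3.5,-1.5,35],"dr":[0,0,0],"jaw":20},{"slide":[-3.5,-1.5,35],"dr":[0,0,0],"jaw":20}]'

```text
clock: 7.3
position: [485.7, 88.4, 25.7]
ee_rot: [-0.676, 0.737, -0.0, 0.0]
contact_force: [-0.6, 0.6, 4.0]
gripper_width: 26.8
grasp_force: 60.0
```

Call:
step_arm --motion '[{"slide":[0,0,0],"dr":[0,0,0],"jaw":32},{"slide":[0,0,0],"dr":[0,0,0],"jaw":45},{"slide":[0,0,0],"dr":[0,0,0],"jaw":65},{"slide":[0,0,0],"dr":[0,0,0],"jaw":85},{"slide":[0,0,0],"dr":[0,0,0],"jaw":85},{"slide":[0,0,0],"dr":[0,0,0],"jaw":85},{"slide":[0,0,-20],"dr":[0,0,0],"jaw":85},{"slide":[0,0,-55],"dr":[0,0,0],"jaw":85}]'

```text
clock: 8.3
position: [484.3, 87.8, 79.4]
ee_rot: [-0.676, 0.737, 0.001, -0.002]
contact_force: [-0.1, -0.7, 0.1]
gripper_width: 85.0
grasp_force: 0.0
```

```bash
python3 - <<'E'
from h import *
st=arm.read_state(); print(st["position"],st["gripper_width"])
plan([651,-34,85],-.118); plan([651,-34,24],-.118)
E
```

```text
[484.28  87.79  79.38] 85.04977942445959
[651, -34, 85] slide [ 107.09 -176.51   -5.98] dr [ 0.02 -0.01  0.23]
[651, -34, 24] slide [ 106.97 -176.71   55.02] dr [ 0.02 -0.01  0.23]
```

Call:
step_arm --motion '[{"slide":[0,0,-25],"dr":[0,0,0],"jaw":85},{"slide":[20,-33,-30],"dr":[0,0,0.05],"jaw":85},{"slide":[45,-77,-30],"dr":[0,0,0.1],"jaw":85},{"slide":[70,-121,-30],"dr":[0,0,0.23],"jaw":85},{"slide":[92,-160,-30],"dr":[0,0,0.23],"jaw":85},{"slide":[103,-176.5,-20],"dr":[0,0,0.23],"jaw":85},{"slide":[103,-176.5,-10],"dr":[0,0,0.23],"jaw":85},{"slide":[103,-176.5,0],"dr":[0,0,0.23],"jaw":85}]'

```text
clock: 9.3
position: [651.0, -28.8, 78.7]
ee_rot: [-0.665, 0.747, 0.001, -0.001]
contact_force: [0.6, -0.3, -0.3]
gripper_width: 84.9
grasp_force: 0.0
```

```bash
python3 - <<'E'
from h import *
st=arm.read_state(); print(st["position"],st["gripper_width"])
im=optics.get_image("wrist"); cv2.imwrite("pics/w4.png",cv2.resize(im,(800,600)))
E
```

```text
[650.99 -28.84  78.72] 84.91038144245871
```

View pics/w4.png

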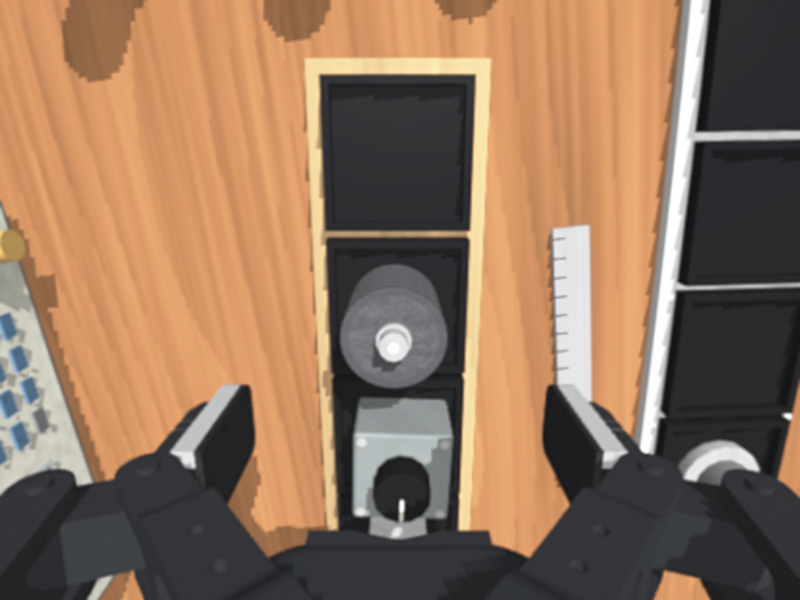

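The view shows the load's connector at (393,342), centred between the fingers in tool y. The attenuator's knob is at (402,487), and the sensor stands in the left nest.

```bash
python3 - <<'E'
from h import *
s=1.5625; st=arm.read_state()
for p,z in (((393,345),67),((393,342),67),((402,487),64)):
    w=px2w('wrist',np.array(p)/s,z)[0]; print(w, tooldelta(st,w))
E
```

```text
[650.74 -29.55  67.  ] [ 0.86 -0.85 10.37]
[650.59 -30.78  67.  ] [ 2.09 -0.85 10.37]
[654.88  36.98  64.  ] [-65.71   2.79  13.36]
```

Call:
step_arm --motion '[{"slide":[1.5,-1,20],"dr":[0,0,0],"jaw":85},{"slide":[1.5,-1,42],"dr":[0,0,0],"jaw":85},{"slide":[1.5,-1,55],"dr":[0,0,0],"jaw":75},{"slide":[1.5,-1,55],"dr":[0,0,0],"jaw":60},{"slide":[1.5,-1,55],"dr":[0,0,0],"jaw":50},{"slide":[1.5,-1,55],"dr":[0,0,0],"jaw":42},{"slide":[1.5,-1,55],"dr":[0,0,0],"jaw":34},{"slide":[1.5,-1,55],"dr":[0,0,0],"jaw":34}]'

```text
clock: 10.35
position: [653.6, -30.9, 26.7]
ee_rot: [-0.664, 0.747, -0.0, 0.001]
contact_force: [-1.9, 0.3, 5.6]
gripper_width: 39.9
grasp_force: 59.8
```

```bash
python3 - <<'E'
from h import *
st=arm.read_state(); print(st["position"],st["gripper_width"],st["grasp_force"],st["contact_force"])
plan([478,16.5,85],-.086)
E
```

```text
[653.65 -30.88  26.65] 39.93144808577085 59.75222110748291 [-1.94  0.27  5.59]
[478, 16.5, 85] slide [-26.53 179.89 -58.62] dr [-0.01  0.   -0.22]
```

Call:
step_arm --motion '[{"slide":[0,0,-15],"dr":[0,0,0],"jaw":34},{"slide":[0,0,-45],"dr":[0,0,0],"jaw":34},{"slide":[-3,25,-70],"dr":[0,0,-0.05],"jaw":34},{"slide":[-10,65,-70],"dr":[0,0,-0.1],"jaw":34},{"slide":[-18,110,-70],"dr":[0,0,-0.22],"jaw":34},{"slide":[-24,150,-65],"dr":[0,0,-0.22],"jaw":34},{"slide":[-27.5,179,-50],"dr":[0,0,-0.22],"jaw":34},{"slide":[-27.5,179,-40],"dr":[0,0,-0.22],"jaw":34}]'

```text
clock: 11.35
position: [476.5, 17.3, 65.1]
ee_rot: [-0.676, 0.737, 0.0, -0.0]
contact_force: [0.5, 0.8, -2.8]
gripper_width: 39.4
grasp_force: 60.9
```

```bash
python3 - <<'E'
from h import *
st=arm.read_state(); print(st["position"],st["gripper_width"],st["grasp_force"],st["contact_force"])
im=optics.get_image("wrist"); cv2.imwrite("pics/w5.png",cv2.resize(im,(800,600)))
E
```

```text
[476.51  17.32  65.13] 39.4193308034998 60.94587206840515 [ 0.46  0.84 -2.81]
```

View pics/w5.png

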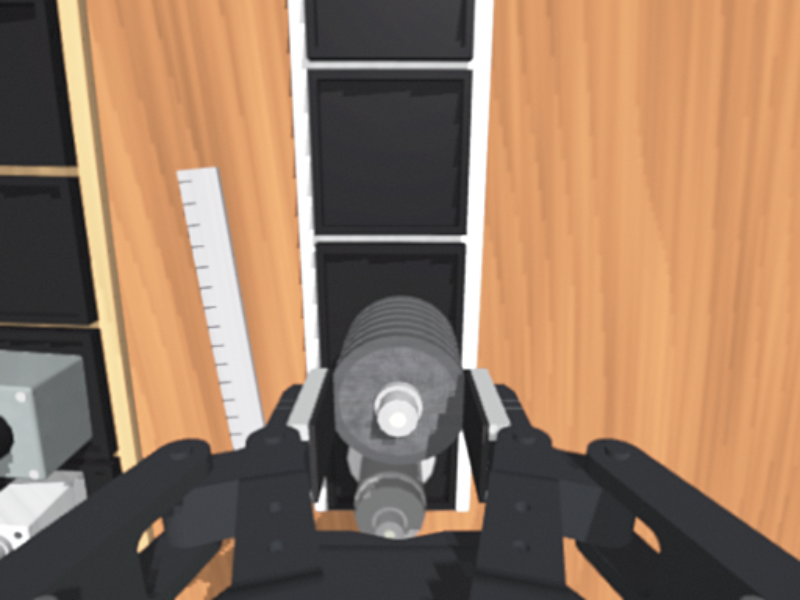

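```bash
python3 - <<'E'
from h import *
s=1.5625; st=arm.read_state()
g=px2w("wrist",np.array([(390,237),(390,65)])/s,17); print(g)
yd=np.array([.086,.996,0]); n=g[0]+36*yd; print("nest",n,g[1]+108*yd)
u=px2w("wrist",np.array([(398,413)])/s,105.4)[0]; print("unit",u,"shift",tooldelta(st,st["position"]+n-u),st["position"])
E
```

```text
[[476.75 -19.97  17.  ]
 [470.46 -89.02  17.  ]]
nest [479.84  15.89  17.  ] [479.75  18.55  17.  ]
unit [476.64  17.66 105.4 ] shift [ 1.47 -3.44 88.4 ] [477.58  17.28  64.15]
```

Call:
step_arm --motion '[{"slide":[0.5,-2,8],"dr":[0,0,0],"jaw":34},{"slide":[0.5,-2,18],"dr":[0,0,0],"jaw":34},{"slide":[0.5,-2,26],"dr":[0,0,0],"jaw":34},{"slide":[0.5,-2,31],"dr":[0,0,0],"jaw":34},{"slide":[0.5,-2,34],"dr":[0,0,0],"jaw":34},{"slide":[0.5,-2,36.5],"dr":[0,0,0],"jaw":34},{"slide":[0.5,-2,38.5],"dr":[0,0,0],"jaw":34},{"slide":[0.5,-2,38.5],"dr":[0,0,0],"jaw":34}]'

```text
clock: 12.4
position: [480.8, 16.8, 26.7]
ee_rot: [-0.676, 0.737, -0.0, 0.0]
contact_force: [-0.6, 0.5, -0.8]
gripper_width: 39.5
grasp_force: 61.3
```

Call:
step_arm --motion '[{"slide":[0,0,0.7],"dr":[0,0,0],"jaw":34},{"slide":[0,0,0.7],"dr":[0,0,0],"jaw":46},{"slide":[0,0,0.7],"dr":[0,0,0],"jaw":60},{"slide":[0,0,0.7],"dr":[0,0,0],"jaw":85},{"slide":[0,0,0.7],"dr":[0,0,0],"jaw":85},{"slide":[0,0,0.7],"dr":[0,0,0],"jaw":85},{"slide":[0,0,-20],"dr":[0,0,0],"jaw":85},{"slide":[0,0,-55],"dr":[0,0,0],"jaw":85}]'

```text
clock: 13.4
position: [479.6, 16.3, 80.9]
ee_rot: [-0.676, 0.737, 0.001, -0.002]
contact_force: [0.2, 0.5, 0.8]
gripper_width: 85.0
grasp_force: 0.0
```

```bash
python3 - <<'E'
from h import *
st=arm.read_state(); print(st["position"],st["gripper_width"])
plan([654.5,37.5,70],-.118)
E
```

```text
[479.57  16.29  80.93] 85.03903881689999
[654.5, 37.5, 70] slide [ -36.35 -172.46   10.3 ] dr [ 0.02 -0.01  0.22]
```

Call:
step_arm --motion '[{"slide":[0,0,-25],"dr":[0,0,0],"jaw":85},{"slide":[-8,-35,-30],"dr":[0,0,0.05],"jaw":85},{"slide":[-17,-80,-30],"dr":[0,0,0.1],"jaw":85},{"slide":[-26,-125,-30],"dr":[0,0,0.22],"jaw":85},{"slide":[-34,-160,-30],"dr":[0,0,0.22],"jaw":85},{"slide":[-36.5,-173,-15],"dr":[0,0,0.22],"jaw":85},{"slide":[-36.5,-173,0],"dr":[0,0,0.22],"jaw":85},{"slide":[-36.5,-173,10],"dr":[0,0,0.22],"jaw":85}]'

```text
clock: 14.4
position: [653.9, 37.6, 69.4]
ee_rot: [-0.664, 0.748, 0.001, -0.002]
contact_force: [0.3, 0.1, 0.1]
gripper_width: 84.9
grasp_force: 0.0
```

```bash
python3 - <<'E'
from h import *
st=arm.read_state(); print(st["position"],st["gripper_width"])
plan([654.5,37.5,18],-.118,st)
im=optics.get_image("wrist"); cv2.imwrite("pics/w6.png",cv2.resize(im,(800,600)))
E
```

```text
[653.89  37.63  69.43] 84.87972026690913
[654.5, 37.5, 18] slide [ 0.01 -0.81 51.43] dr [ 0.03 -0.01  0.  ]
```

View pics/w6.png

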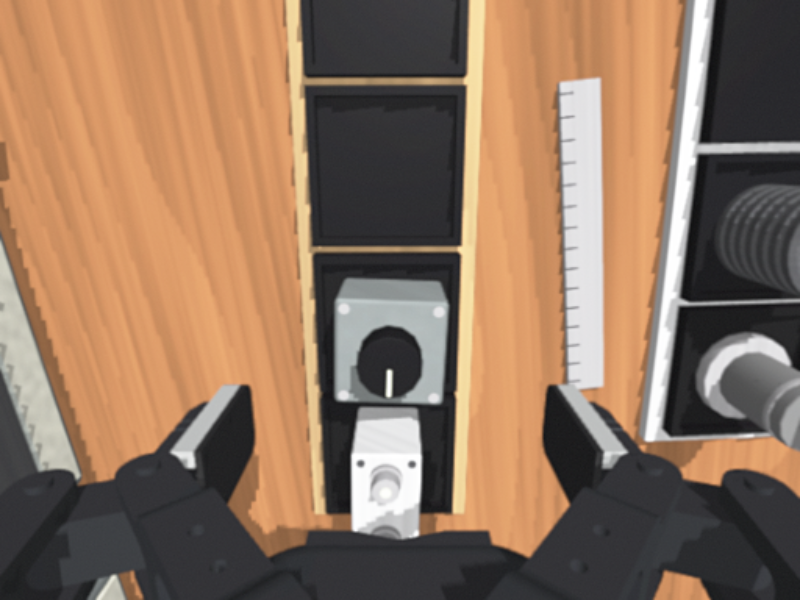

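The attenuator's knob is at (389,360), centred between the pads (finger midline at column 396). The load and sensor stand upright in their nests on the right.

Call:
step_arm --motion '[{"slide":[0,0,15],"dr":[0,0,0],"jaw":85},{"slide":[0,0,35],"dr":[0,0,0],"jaw":85},{"slide":[0,0,51.5],"dr":[0,0,0],"jaw":80},{"slide":[0,0,51.5],"dr":[0,0,0],"jaw":65},{"slide":[0,0,51.5],"dr":[0,0,0],"jaw":55},{"slide":[0,0,51.5],"dr":[0,0,0],"jaw":46},{"slide":[0,0,51.5],"dr":[0,0,0],"jaw":36},{"slide":[0,0,51.5],"dr":[0,0,0],"jaw":36}]'

```text
clock: 15.45
position: [656.8, 38.1, 22.2]
ee_rot: [-0.665, 0.747, -0.001, 0.001]
contact_force: [-1.9, -0.2, 6.3]
gripper_width: 36.2
grasp_force: 3.1
```

```bash
python3 - <<'E'
from h import *
st=arm.read_state(); print(st["position"],st["gripper_width"],st["grasp_force"],st["contact_force"])
plan([472,-55.5,60],-.086)
E
```

```text
[656.77  38.08  22.2 ] 36.179755471924096 3.124024928547442 [-1.86 -0.25  6.25]
[472, -55.5, 60] slide [114.5  172.51 -38.16] dr [-0.01  0.   -0.22]
```

Call:
step_arm --motion '[{"slide":[0,0,0],"dr":[0,0,0],"jaw":32},{"slide":[0,0,0],"dr":[0,0,0],"jaw":32},{"slide":[0,0,0],"dr":[0,0,0],"jaw":32},{"slide":[0,0,0],"dr":[0,0,0],"jaw":32},{"slide":[0,0,0],"dr":[0,0,0],"jaw":32},{"slide":[0,0,0],"dr":[0,0,0],"jaw":32},{"slide":[0,0,0],"dr":[0,0,0],"jaw":32},{"slide":[0,0,0],"dr":[0,0,0],"jaw":32}]'

```text
clock: 16.45
position: [656.5, 38.1, 22.6]
ee_rot: [-0.665, 0.747, -0.001, 0.0]
contact_force: [-3.8, 1.1, 9.2]
gripper_width: 32.2
grasp_force: 4.2
```

```bash
python3 - <<'E'
from h import *
im=optics.get_image("wrist"); cv2.imwrite("pics/w7.png",cv2.resize(im[130:384,100:412],(800,600),interpolation=cv2.INTER_CUBIC))
E
```

View pics/w7.png

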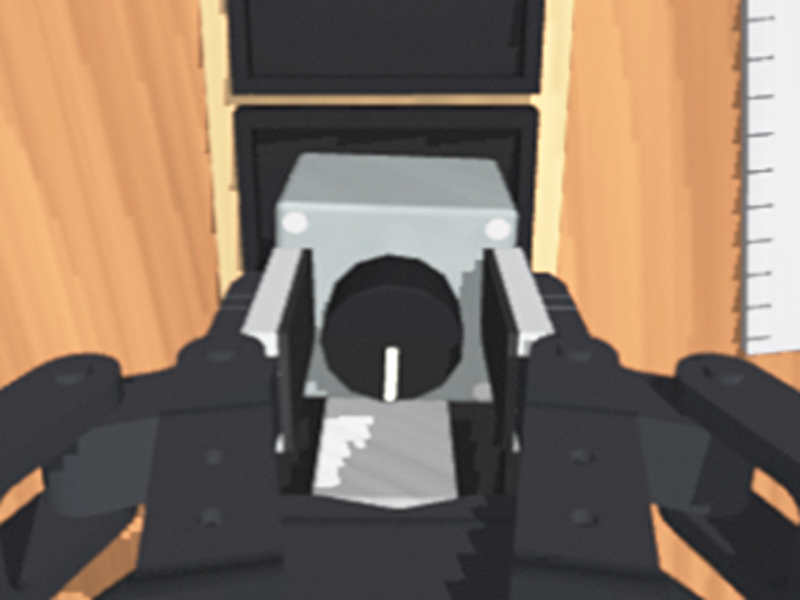

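```bash
python3 - <<'E'
from h import *
st=arm.read_state(); r=R.from_quat(st["ee_rot"])
print("tip px", (310/2.564+100,250/2.362+130),"upper",(275/2.564+100,340/2.362+130))
for z in (0,-10,-20,-30,-40):
    print(z,w2px("wrist",st["position"]+r.apply([[11,-16,z],[11,16,z]])).ravel())
# box top corners
c=np.array([(278,210),(517,212)])/[2.564,2.362]+[100,130]
P=px2w("wrist",c,49); print(P,np.linalg.norm(P[0]-P[1]))
E
```

```text
tip px (220.90483619344775, 235.84250635055037) upper (207.25429017160687, 273.94580863674855)
0 [224.39 210.51 281.22 210.49]
-10 [222.67 216.64 282.73 216.62]
-20 [220.74 223.51 284.43 223.49]
-30 [218.57 231.26 286.35 231.24]
-40 [216.1  240.07 288.53 240.05]
[[675.55  19.89  49.  ]
 [631.25  25.52  49.  ]] 44.65221140871987
```

The pads closed over the box top at z 49, straddling the knob at crop (393,325). So the finger tips stand about 30 mm behind the nominal TCP at this opening. I'll reopen and grip lower.

Call:
step_arm --motion '[{"slide":[0,0,-8],"dr":[0,0,0],"jaw":32},{"slide":[0,0,-12],"dr":[0,0,0],"jaw":50},{"slide":[0,0,-12],"dr":[0,0,0],"jaw":75},{"slide":[0,0,-12],"dr":[0,0,0],"jaw":85},{"slide":[0,0,-6],"dr":[0,0,0],"jaw":85},{"slide":[0,0,4],"dr":[0,0,0],"jaw":85},{"slide":[0,0,10],"dr":[0,0,0],"jaw":85},{"slide":[0,0,10],"dr":[0,0,0],"jaw":85}]'

```text
clock: 17.5
position: [655.5, 37.8, 8.7]
ee_rot: [-0.664, 0.747, 0.0, -0.001]
contact_force: [0.2, 0.3, -0.5]
gripper_width: 84.7
grasp_force: 0.0
```

```bash
python3 - <<'E'
from h import *
st=arm.read_state(); print(st["position"],st["gripper_width"],st["contact_force"])
im=optics.get_image("wrist"); a=cv2.resize(im[150:384,100:412],(780,585),interpolation=cv2.INTER_CUBIC)
cv2.imwrite("pics/w8.png",a)
r=R.from_quat(st["ee_rot"])
for z in (0,-10,-20,-30,-40,-50):
    p=w2px("wrist",st["position"]+r.apply([[11,-42.5,z],[-11,-42.5,z]])); print(z,((p-[100,150])*2.5).ravel())
E
```

```text
[655.5   37.83   8.75] 84.73583137924044 [ 0.16  0.27 -0.47]
0 [196.17 149.71 202.62 238.62]
-10 [185.36 164.88 192.58 258.07]
-20 [173.26 181.86 181.39 279.75]
-30 [159.63 201.   168.86 304.06]
-40 [144.16 222.74 154.72 331.5 ]
-50 [126.47 247.63 138.66 362.7 ]
```

View pics/w8.png

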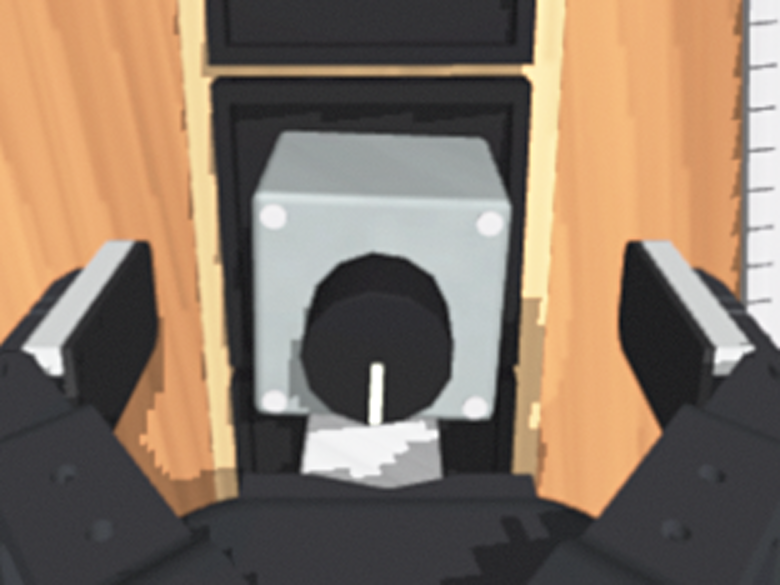

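Call:
step_arm --motion '[{"slide":[0,0,4],"dr":[0,0,0],"jaw":85},{"slide":[0,0,8],"dr":[0,0,0],"jaw":85},{"slide":[0,0,11.5],"dr":[0,0,0],"jaw":80},{"slide":[0,0,11.5],"dr":[0,0,0],"jaw":65},{"slide":[0,0,11.5],"dr":[0,0,0],"jaw":55},{"slide":[0,0,11.5],"dr":[0,0,0],"jaw":46},{"slide":[0,0,11.5],"dr":[0,0,0],"jaw":38},{"slide":[0,0,11.5],"dr":[0,0,0],"jaw":38}]'

```text
clock: 18.55
position: [656.8, 38.1, -0.8]
ee_rot: [-0.664, 0.747, -0.0, 0.001]
contact_force: [0.9, 0.2, 3.2]
gripper_width: 45.3
grasp_force: 61.6
```

```bash
python3 - <<'E'
from h import *
st=arm.read_state(); plan([473,-55,40],-.086)
T,c=T_wc("wrist",dict(ee_rot=st["ee_rot"],position=np.array([655.5,37.83,8.75])))
w=px2w("wrist",[[378/2.5+100,356/2.5+150]],64,T)[0]; print(w)
c=np.array([(256,196),(510,206),(496,416),(258,412)])/2.5+[100,150]; P=px2w("wrist",c,49,T); print(P,P.mean(0))
E
```

```text
[473, -55, 40] slide [113.96 171.58 -41.11] dr [-0.01  0.   -0.22]
[656.45  43.23  64.  ]
[[675.1   18.76  49.  ]
 [631.23  25.81  49.  ]
 [637.01  68.83  49.  ]
 [682.07  62.65  49.  ]] [656.35  44.01  49.  ]
```

Call:
step_arm --motion '[{"slide":[0,0,-12],"dr":[0,0,0],"jaw":38},{"slide":[0,0,-40],"dr":[0,0,0],"jaw":38},{"slide":[18,26,-60],"dr":[0,0,-0.05],"jaw":38},{"slide":[45,65,-62],"dr":[0,0,-0.1],"jaw":38},{"slide":[75,109,-62],"dr":[0,0,-0.22],"jaw":38},{"slide":[100,146,-60],"dr":[0,0,-0.22],"jaw":38},{"slide":[117.5,171.5,-50],"dr":[0,0,-0.22],"jaw":38},{"slide":[117.5,171.5,-35],"dr":[0,0,-0.22],"jaw":38}]'

```text
clock: 19.55
position: [468.9, -59.6, 33.6]
ee_rot: [-0.675, 0.738, 0.001, -0.001]
contact_force: [1.0, 1.1, -2.8]
gripper_width: 44.7
grasp_force: 61.6
```

```bash
python3 - <<'E'
from h import *
st=arm.read_state(); print(st["position"],st["gripper_width"],st["grasp_force"],st["contact_force"])
im=optics.get_image("wrist"); cv2.imwrite("pics/w9.png",cv2.resize(im,(800,600)))
E
```

```text
[468.91 -59.6   33.58] 44.700107505928536 61.588876247406006 [ 1.03  1.07 -2.81]
```

View pics/w9.png

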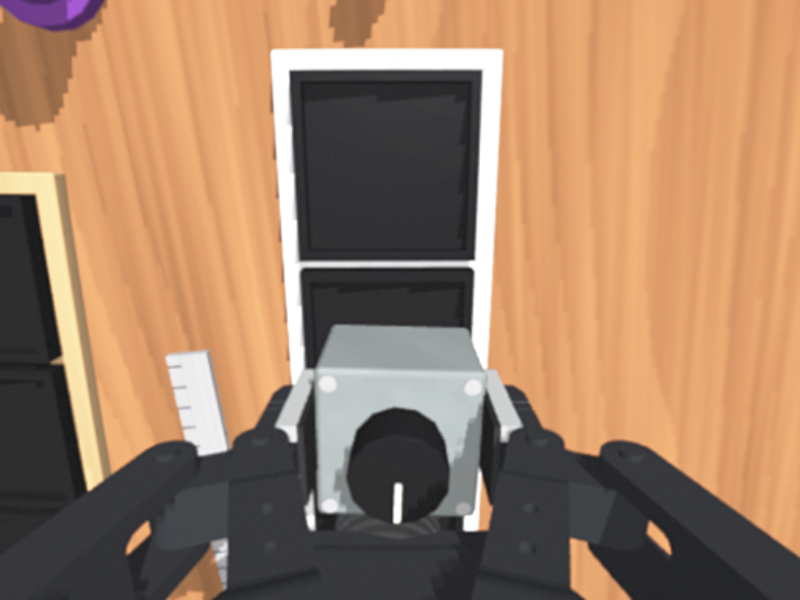

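```bash
python3 - <<'E'
from h import *
s=1.5625; st=arm.read_state(); print(st["position"])
yd=np.array([.086,.996,0])
g=px2w("wrist",np.array([(388,264)])/s,17)[0]; n=g+36*yd
rn=px2w("wrist",np.array([(291,70),(481,70),(475,258),(300,258)])/s,17); print(rn,rn.mean(0)); print("nest",n, rn.mean(0)+72*yd)
b=px2w("wrist",np.array([(316,370),(484,372),(480,515),(320,513)])/s,83.4).mean(0); k=px2w("wrist",np.array([(398,471)])/s,98.4)[0]; print("box",b,k)
f=px2w("wrist",np.array([(333,326),(470,328)])/s,45.4); print(f)
print(tooldelta(st,st["position"]+n-b))
E
```

```text
[469.   -59.3   31.79]
[[ 495.54 -161.46   17.  ]
 [ 430.77 -155.69   17.  ]
 [ 435.99  -90.53   17.  ]
 [ 501.61  -96.44   17.  ]] [ 465.98 -126.03   17.  ]
nest [471.94 -55.31  17.  ] [472.17 -54.32  17.  ]
box [468.05 -54.55  83.4 ] [468.45 -57.29  98.4 ]
[[487.95 -77.76  45.4 ]
 [442.85 -72.96  45.4 ]]
[ 0.38 -4.22 66.38]
```

Call:
step_arm --motion '[{"slide":[0.5,-3.5,5],"dr":[0,0,0],"jaw":38},{"slide":[0.5,-3.5,13],"dr":[0,0,0],"jaw":38},{"slide":[0.5,-3.5,21],"dr":[0,0,0],"jaw":38},{"slide":[0.5,-3.5,27],"dr":[0,0,0],"jaw":38},{"slide":[0.5,-3.5,31],"dr":[0,0,0],"jaw":38},{"slide":[0.5,-3.5,33],"dr":[0,0,0],"jaw":38},{"slide":[0.5,-3.5,34.5],"dr":[0,0,0],"jaw":38},{"slide":[0.5,-3.5,34.5],"dr":[0,0,0],"jaw":38}]'

```text
clock: 20.6
position: [475.7, -59.4, -0.9]
ee_rot: [-0.676, 0.737, -0.0, 0.0]
contact_force: [0.5, 0.3, -0.7]
gripper_width: 45.0
grasp_force: 61.6
```

Call:
step_arm --motion '[{"slide":[0,2,0.7],"dr":[0,0,0],"jaw":38},{"slide":[0,2,0.7],"dr":[0,0,0],"jaw":50},{"slide":[0,2,0.7],"dr":[0,0,0],"jaw":65},{"slide":[0,2,0.7],"dr":[0,0,0],"jaw":85},{"slide":[0,2,0.7],"dr":[0,0,0],"jaw":85},{"slide":[0,2,0.7],"dr":[0,0,0],"jaw":85},{"slide":[0,2,-20],"dr":[0,0,0],"jaw":85},{"slide":[0,2,-60],"dr":[0,0,0],"jaw":85}]'

```text
clock: 21.6
position: [472.1, -59.4, 58.2]
ee_rot: [-0.676, 0.737, 0.001, -0.002]
contact_force: [0.6, -0.6, -0.3]
gripper_width: 85.0
grasp_force: 0.0
```

```bash
python3 - <<'E'
from h import *
st=arm.read_state(); print(st["position"],st["gripper_width"])
plan([665.5,110,60],-.13)
E
```

```text
[472.05 -59.43  58.24] 84.98497202173112
[665.5, 110, 60] slide [-185.61 -177.97   -2.78] dr [ 0.03 -0.01  0.31]
```

Call:
step_arm --motion '[{"slide":[-10,-10,-25],"dr":[0,0,0],"jaw":85},{"slide":[-40,-38,-30],"dr":[0,0,0.1],"jaw":85},{"slide":[-78,-74,-30],"dr":[0,0,0.2],"jaw":85},{"slide":[-116,-110,-30],"dr":[0,0,0.31],"jaw":85},{"slide":[-154,-146,-30],"dr":[0,0,0.31],"jaw":85},{"slide":[-180,-170,-20],"dr":[0,0,0.31],"jaw":85},{"slide":[-187.5,-178,0],"dr":[0,0,0.31],"jaw":85},{"slide":[-187.5,-178,10],"dr":[0,0,0.31],"jaw":85}]'

```text
clock: 22.6
position: [665.5, 111.8, 46.2]
ee_rot: [-0.66, 0.752, 0.001, -0.002]
contact_force: [0.1, -0.2, 0.2]
gripper_width: 84.9
grasp_force: 0.0
```

```bash
python3 - <<'E'
from h import *
st=arm.read_state(); print(st["position"],st["gripper_width"])
im=optics.get_image("wrist"); cv2.imwrite("pics/w10.png",cv2.resize(im,(800,600)))
E
```

```text
[665.55 111.77  46.24] 84.90583040907065
```

View pics/w10.png

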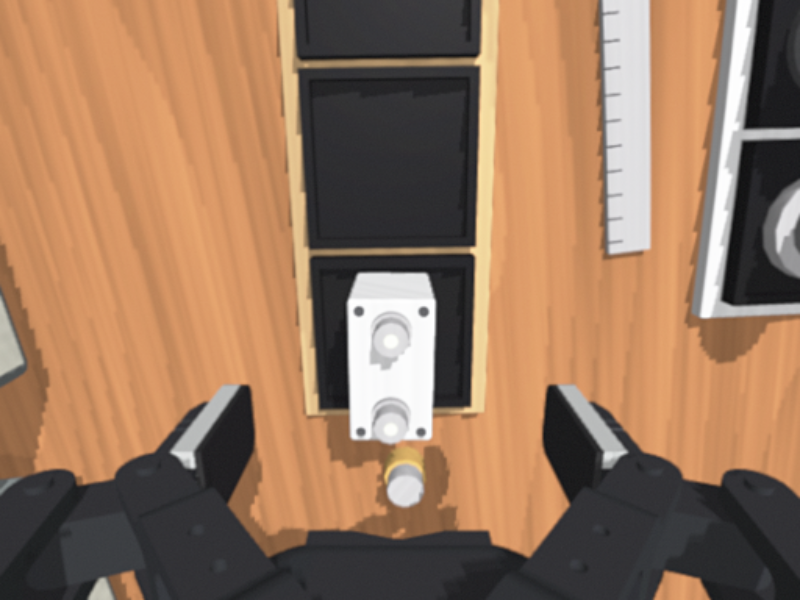

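The filter's top is at corners (348,301)–(432,438), square to the fingers. The adapter is at (404,488), outside the pad width.

```bash
python3 - <<'E'
from h import *
s=1.5625; st=arm.read_state(); print(st["position"])
P=px2w("wrist",np.array([(348,301),(435,301),(432,438),(350,438)])/s,55); print(P); c=P.mean(0)
k=px2w("wrist",np.array([(390,341),(390,430)])/s,65); print(k,k.mean(0))
print(c,tooldelta(st,c),tooldelta(st,k.mean(0)))
b=px2w("wrist",np.array([(308,414),(484,412)])/s,8).mean(0); print("tray end",b)
E
```

```text
[664.48 111.04  45.35]
[[676.84  85.01  55.  ]
 [648.02  88.87  55.  ]
 [654.8  140.25  55.  ]
 [684.38 136.23  55.  ]]
[[664.27  97.31  65.  ]
 [668.62 129.14  65.  ]] [666.44 113.22  65.  ]
[666.01 112.59  55.  ] [-1.71 -1.26 -9.66] [ -2.37  -1.55 -19.66]
tray end [669.69 153.77   8.  ]
```

Call:
step_arm --motion '[{"slide":[-2,-1,15],"dr":[0,0,0],"jaw":85},{"slide":[-2,-1,32],"dr":[0,0,0],"jaw":85},{"slide":[-2,-1,46],"dr":[0,0,0],"jaw":75},{"slide":[-2,-1,46],"dr":[0,0,0],"jaw":60},{"slide":[-2,-1,46],"dr":[0,0,0],"jaw":45},{"slide":[-2,-1,46],"dr":[0,0,0],"jaw":34},{"slide":[-2,-1,46],"dr":[0,0,0],"jaw":22},{"slide":[-2,-1,46],"dr":[0,0,0],"jaw":22}]'

```text
clock: 23.65
position: [669.0, 114.3, 3.9]
ee_rot: [-0.66, 0.751, -0.0, 0.001]
contact_force: [0.1, 0.8, 3.0]
gripper_width: 29.1
grasp_force: 61.0
```

```bash
python3 - <<'E'
from h import *
st=arm.read_state(); print(st["position"],st["gripper_width"],st["grasp_force"],st["contact_force"])
plan([466,-127.5,40],-.088)
E
```

```text
[669.01 114.31   3.93] 29.052126206140592 60.95972657203674 [0.07 0.84 2.99]
[466, -127.5, 40] slide [266.02 169.95 -36.55] dr [-0.01  0.   -0.3 ]
```

Call:
step_arm --motion '[{"slide":[0,0,-12],"dr":[0,0,0],"jaw":22},{"slide":[0,0,-45],"dr":[0,0,0],"jaw":22},{"slide":[20,13,-75],"dr":[0,0,-0.05],"jaw":22},{"slide":[65,42,-80],"dr":[0,0,-0.15],"jaw":22},{"slide":[115,74,-80],"dr":[0,0,-0.3],"jaw":22},{"slide":[165,106,-80],"dr":[0,0,-0.3],"jaw":22},{"slide":[210,134,-80],"dr":[0,0,-0.3],"jaw":22},{"slide":[240,153,-80],"dr":[0,0,-0.3],"jaw":22}]'

```text
clock: 24.65
position: [483.3, -105.6, 83.3]
ee_rot: [-0.675, 0.738, 0.0, -0.0]
contact_force: [0.1, 0.5, -1.5]
gripper_width: 29.4
grasp_force: 60.5
```

Call:
step_arm --motion '[{"slide":[15,10,0],"dr":[0,0,0],"jaw":22},{"slide":[26,16,5],"dr":[0,0,0],"jaw":22},{"slide":[26,16,18],"dr":[0,0,0],"jaw":22},{"slide":[26,16,33],"dr":[0,0,0],"jaw":22},{"slide":[26,16,45],"dr":[0,0,0],"jaw":22},{"slide":[26,16,52],"dr":[0,0,0],"jaw":22},{"slide":[26,16,55],"dr":[0,0,0],"jaw":22},{"slide":[26,16,55],"dr":[0,0,0],"jaw":22}]'

```text
clock: 25.65
position: [467.4, -128.5, 27.9]
ee_rot: [-0.675, 0.738, -0.0, -0.0]
contact_force: [-0.1, -0.1, -0.2]
gripper_width: 29.3
grasp_force: 60.5
```

```bash
python3 - <<'E'
from h import *
st=arm.read_state(); print(st["position"],st["gripper_width"],st["grasp_force"],st["contact_force"])
plan([466,-127.5,40],-.088)
im=optics.get_image("wrist"); cv2.imwrite("pics/w11.png",cv2.resize(im,(800,600),interpolation=cv2.INTER_CUBIC))
E
```

```text
[ 467.44 -128.5    27.87] 29.331632674052923 60.465331077575684 [-0.14 -0.09 -0.2 ]
[466, -127.5, 40] slide [ -0.87   1.52 -12.13] dr [-0. -0.  0.]
```

View pics/w11.png

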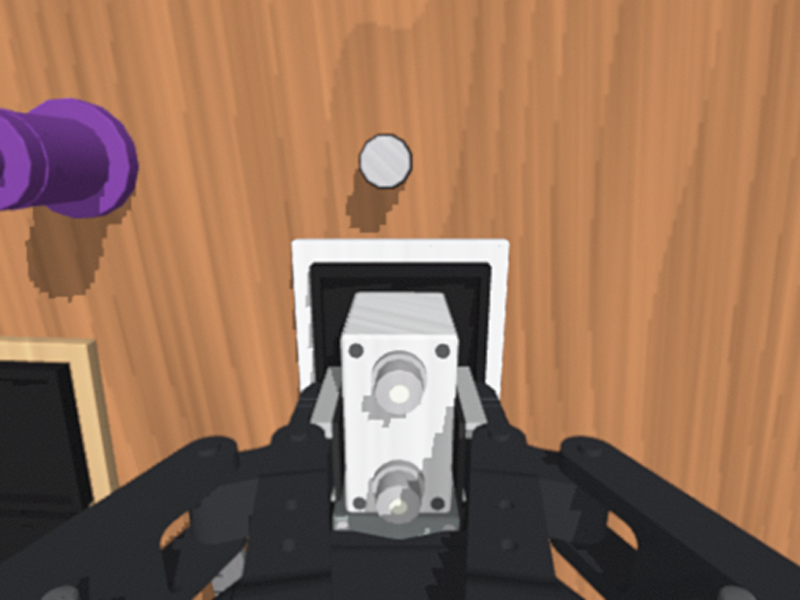

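The filter hangs above the rightmost nest: bottom front edge at row 292 (columns 357–443), nest front edge at row 263, tray end at row 240. The cap is clear at (386,160).

```bash
python3 - <<'E'
from h import *
s=1.5625; st=arm.read_state(); print(st["position"])
yd=np.array([.087,.996,0])
t=px2w("wrist",np.array([(293,240),(508,240)])/s,8); n=px2w("wrist",np.array([(310,263),(491,263)])/s,17)
print("tray end",t,t.mean(0)+42*yd,"nest",n,n.mean(0)+34*yd)
f=px2w("wrist",np.array([(357,292),(443,293)])/s,35); top=px2w("wrist",np.array([(341,336),(457,336),(454,513),(345,513)])/s,79)
k=px2w("wrist",np.array([(399,393),(398,506)])/s,89)
fb=f.mean(0)+27*yd; print(f,"filter from bottom",fb,"top",top.mean(0),top,"conn",k.mean(0))
for c in (fb,top.mean(0),k.mean(0)): print(tooldelta(st,st["position"]+(n.mean(0)+34*yd)-c))
E
```

```text
[ 467.58 -128.54   28.13]
tray end [[ 503.16 -171.9     8.  ]
 [ 420.96 -164.62    8.  ]] [ 465.71 -126.43    8.  ] nest [[ 496.09 -164.07   17.  ]
 [ 429.36 -158.17   17.  ]] [ 465.68 -127.26   17.  ]
[[ 478.02 -156.09   35.  ]
 [ 449.07 -153.18   35.  ]] filter from bottom [ 465.89 -127.74   35.  ] top [ 466.21 -128.31   79.  ] [[ 478.53 -156.24   79.  ]
 [ 449.34 -153.66   79.  ]
 [ 453.04 -100.31   79.  ]
 [ 483.92 -103.05   79.  ]] conn [ 466.45 -128.08   89.  ]
[-0.47  0.26 18.  ]
[-1.01  0.66 62.  ]
[-0.75  0.88 72.  ]
```

Call:
step_arm --motion '[{"slide":[-0.7,0.5,4],"dr":[0,0,0],"jaw":22},{"slide":[-0.7,0.5,9],"dr":[0,0,0],"jaw":22},{"slide":[-0.7,0.5,14],"dr":[0,0,0],"jaw":22},{"slide":[-0.7,0.5,18],"dr":[0,0,0],"jaw":22},{"slide":[-0.7,0.5,21],"dr":[0,0,0],"jaw":22},{"slide":[-0.7,0.5,23],"dr":[0,0,0],"jaw":22},{"slide":[-0.7,0.5,24],"dr":[0,0,0],"jaw":22},{"slide":[-0.7,0.5,24],"dr":[0,0,0],"jaw":22}]'

```text
clock: 26.7
position: [467.0, -127.8, 4.0]
ee_rot: [-0.675, 0.738, -0.0, 0.0]
contact_force: [0.0, 0.2, -1.9]
gripper_width: 28.7
grasp_force: 60.6
```

Call:
step_arm --motion '[{"slide":[0,0,0.5],"dr":[0,0,0],"jaw":22},{"slide":[0,0,1],"dr":[0,0,0],"jaw":22},{"slide":[0,0,1],"dr":[0,0,0],"jaw":22},{"slide":[0,0,1.5],"dr":[0,0,0],"jaw":22},{"slide":[0,0,1.5],"dr":[0,0,0],"jaw":22},{"slide":[0,0,1.5],"dr":[0,0,0],"jaw":22},{"slide":[0,0,1.5],"dr":[0,0,0],"jaw":22},{"slide":[0,0,1.5],"dr":[0,0,0],"jaw":22}]'

```text
clock: 27.7
position: [467.0, -127.9, 3.8]
ee_rot: [-0.675, 0.737, -0.0, 0.0]
contact_force: [-3.5, 2.3, 10.8]
gripper_width: 28.9
grasp_force: 62.1
```

Contact at the floor, at the same height as at pick-up. Releasing and retreating.

Call:
step_arm --motion '[{"slide":[0,0,-0.5],"dr":[0,0,0],"jaw":22},{"slide":[0,0,-0.5],"dr":[0,0,0],"jaw":33},{"slide":[0,0,-0.5],"dr":[0,0,0],"jaw":50},{"slide":[0,0,-0.5],"dr":[0,0,0],"jaw":85},{"slide":[0,0,-0.5],"dr":[0,0,0],"jaw":85},{"slide":[0,0,-0.5],"dr":[0,0,0],"jaw":85},{"slide":[0,0,-20],"dr":[0,0,0],"jaw":85},{"slide":[0,0,-60],"dr":[0,0,0],"jaw":85}]'

```text
clock: 28.7
position: [465.4, -127.9, 61.7]
ee_rot: [-0.675, 0.738, 0.002, -0.002]
contact_force: [2.1, 0.5, 0.4]
gripper_width: 85.2
grasp_force: 0.0
```

Call:
step_arm --motion '[{"slide":[0,0,-40],"dr":[0,0,0],"jaw":85},{"slide":[40,0,-80],"dr":[0,0,0],"jaw":85},{"slide":[90,0,-110],"dr":[0,0,0],"jaw":85},{"slide":[140,0,-120],"dr":[0,0,0],"jaw":85},{"slide":[180,0,-120],"dr":[0,0,0],"jaw":85},{"slide":[200,0,-120],"dr":[0,0,0],"jaw":85},{"slide":[200,0,-120],"dr":[0,0,0],"jaw":85},{"slide":[200,0,-120],"dr":[0,0,0],"jaw":85}]'

```text
clock: 29.7
position: [449.1, -326.2, 182.1]
ee_rot: [-0.675, 0.737, 0.0, -0.0]
contact_force: [0.2, 0.3, 0.0]
gripper_width: 85.0
grasp_force: 0.0
```

```bash
python3 - <<'E'
from h import *
# no picture viewing left: compare the top image with expected locations of bright connectors numerically
im=optics.get_image("top"); g=cv2.cvtColor(im,cv2.COLOR_BGR2GRAY)
exp={"sensor":(484.3,88.5,71),"load":(478.1,16.8,67),"att":(472,-55,49),"filt":(465.8,-127,55)}
for k,p in exp.items():
    u,v=w2px("top",[p])[0]; u,v=int(round(u)),int(round(v)); print(k,(u,v)); print(g[v-22:v+23:3,u-22:u+23:3])
st=arm.read_state(); print(st["position"],st["contact_force"])
E
```

```text
sensor (204, 247)
[[126 128 128 128 127 128 130 128 130 133 132 133 133 134 134]
 [131 127 116 155 195 196 182 167 166 157 143 140 139 136 133]
 [114  96  95 139 131 113 130 158 164 172 181 194 200 171 184]
 [ 89  89  90 142  94  35  41  42  43  47  50  58  70  81 126]
 [ 92  90  94 155  81  32  37  79 123 113  60  34  32  32 119]
 [114  97  98 152  67  36 105 132 145 173 167  77  31  34 119]
 [130 118 105 149  50  72 113 137 151 144 159 146  37  38 125]
 [133 131 120 153  44 101 124 187 179 144 146 159  41  42 122]
 [131 130 121 140  43 102 137 161 164 144 151 164  45  50 113]
 [132 125 140 135  43  85 160 149 148 147 171 134  39  66 111]
 [133 118 138 127  41  44 107 163 172 170 137  53  37  80 101]
 [137 122 146 114  41  42  40  54  73  60  43  44  39  92  86]
 [135 125 193 187 170 150 122 110  94  70  56  52  44 104  77]
 [136 138 188 193 200 208 210 211 210 207 204 197 185 184 168]
 [125 126 128 131 134 137 139 145 155 162 168 182 193 196 202]]
load (238, 251)
[[167 158 147 136 141 137 136 137 137 138 138 139 138 139 138]
 [166 173 164 181 197 196 197 199 184 170 168 156 142 137
[... 2094 characters left out ...]
33  34  33 166 169 125]
 [ 61  98  65  81 153 197 166 146 126 120 114  88 177 157 110]
 [ 51 109  56  97 157 176 199 195 162 158 155 144 187 145  91]
 [ 41 111  46 101 160 187 191 208 196 150 138 149 193 150 106]
 [ 38 121  42 111 194 190 204 212 212 179 176 191 208 146 130]
 [ 40 124  46  99 159 193 205 205 207 211 208 195 208 141 132]
 [ 43 120  47  43  46  56  66  72  98 122 126 144 205 135 131]
 [ 62 113  46  41  43  41  41  44  44  44  40  98 202 125 123]
 [201 195 178 174 158 132 122 109  90  70  58 112 198 127 124]
 [174 186 189 194 202 207 207 208 208 206 202 199 183 125 125]
 [123 123 122 125 128 127 133 141 148 152 166 177 161 123 123]]
[ 449.28 -326.06  182.26] [-0.55 -0.15  0.79]
```

```bash
python3 -c "
from bench import arm; print(arm.job_done())"
```

```text
the job is handed in; nothing more can be done
None
```

I placed all four units in the aluminium tray in reverse order and handed the job in at about 30 s of the 120 s allowed. `arm.job_done()` gave no verdict, so my final check is the top-camera pixel values (each unit centred in its nest, none visibly tilted) and the release heights, which matched the pick-up heights.

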